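# Turn the jug to the phone and take its picture

### The job

Turn the photo turntable by pushing with a fingertip against the upright orange tabs on its spokes until the jug's blue spout points straight at the phone on the stand. Once the turntable is still, press the red shutter button right down to take the picture and let it come up again. Do not touch, lift or slide the jug, do not press the button before the jug is lined up, and leave the other things on the counter where they are.

Things in the scene. Friction and masses are not known exactly. Their poses are not given: they have to be found in the camera images.
- stand: fixed photo turntable stand; sizes in mm throughout. Origin on the counter (height 0) on the turntable's vertical axis; its +x axis points along a flat aluminium rail to the black phone (146 wide, 70 high, 262 out from the axis, from 78 to 148 above the counter), z up. The stand's place and yaw differ each time
- plate (a joint): angle in rad of the white turning plate on the stand, counter-clockwise seen from above is positive, no stops. The plate is 170 across, its top 34 above the counter; friction holds it where it is left (about 0.12 N m, under 2 N at a tab) and it does not coast. At 0 tab0 lies on the stand's +x axis
- tab0 (a point): top middle of one of four identical upright orange push tabs at the ends of four spokes, 90 degrees apart, turning with the plate. Each tab reaches from 130 to 175 out from the axis, is 8 thick, from 20 to 80 above the counter; this point is 152.5 out and 80 up. Between neighbouring tabs there is nothing beyond the plate's rim (85 out) but the low rail (8 high) and the phone
- tab1 (a point): as tab0, for the tab 90 degrees counter-clockwise from tab0
- tab2 (a point): as tab0, for the tab 180 degrees counter-clockwise from tab0
- tab3 (a point): as tab0, for the tab 270 degrees counter-clockwise from tab0
- jug: loose cream stoneware jug standing on the middle of the plate and turning with it, 0.4 kg: body up to 86 across, 100 tall (its rim 134 above the counter). Origin: centre of its underside. Its +x axis points out of the blue spout (reaching 70 out), the handle on the -x side (reaching 73 out), z up. Its start direction can be anything that is well off the phone
- jug_spout (a point): end of the jug's blue spout, 70 from the jug's axis, 93 above its underside
- shutter (a joint): travel in m of the red shutter button: 0 up, 0.006 fully down; a spring returns it, fully down takes 5 N
- shutter_top (a point): centre of the top face of the red button (32 across), which is pushed straight down. It is 22 above the counter when up, in a fixed black housing (48 across, 12 high), on the robot's left or right
- lidded_pot: loose white lidded pot, cylinder 74 across, 61 tall; origin at the centre of its underside
- salve_pot: loose small white pot with a terracotta-coloured lid, 60 across, 38 tall, on the robot's right of the turntable; origin at the centre of its underside
- amber_bottle: loose amber glass bottle, 66 across, 190 tall; origin at the centre of its underside
- green_bottle: loose green glass bottle, 66 across, 180 tall; origin at the centre of its underside
- stone_jar: loose brown stoneware jar, 96 across, 120 tall; origin at the centre of its underside
- tankard: loose steel tankard with a handle, 80 across, 90 tall; origin at the centre of its underside
Mind the look-alikes: they are no part of the job. Of the things that look like the part that bears shutter, the middle-sized one is meant.

How it is judged:
By the outcome, as a careful person would: the job done as asked, in the order asked, and still so for the second after the job is handed in, with the robot touching nothing.
It also fails if it takes over 72 s, if anything falls off the work surface, if the arm or the gripper's body presses on something with over 40 N, if the wrist force passes 120 N, or if a joint passes its speed limit or range.

### The arm

A 6-joint arm with a two-finger parallel gripper is mounted at the origin on the work surface. World frame = base frame: x ahead of the robot, y to its left, z up, the work surface at z = 0. Lengths are in m, angles in rad, forces in N, time in s.
With the tool pointing down it reaches from about 0.375 to 0.9 m from the base axis. Payload 3.1 kg.
Tool frame: the origin (TCP) lies at the very end of the fingers, on their centre line; the grasp point (between the pads) lies 19 mm behind it; z points along the fingers, y is the line along which they close (so a half turn about z gives the same grasp; the last joint's range is limited). The gripper opens to 87 mm and grips with 3 to 60 N. Pads are 19 mm wide; open, the fingers measure 117 mm over their backs; the gripper's body (75 mm by 190 mm) begins 51 mm behind the grasp point.
Start: joints at [-1.512, 0.527, 1.433, -0, 1.181, -0.178], TCP at [0.147, -0.608, 0.223] pointing down, gripper open.
Joint ranges: [-3.08, 3.08], [-0.75, 2.2], [0.22, 2.44], [-1.43, 4.57], [0, 2.65], [-2.85, 2.85]. Speed limits (rad/s): [2.79, 2.79, 3.14, 3.14, 3.14, 3.14].

### API

Orientations are given as a unit quaternion [x, y, z, w].
In Python, from rig import robot gives the robot as it stands. The module is installed in compiled form; this text tells all that it offers.
- The arm moves only by the tool servo_tool, never from a script. Its argument "rows" is one flat list of numbers, 5 for each row, row after row: the closure, from -1 (fully open) to 1 (shut), so that 0 is half open, then the shift along the tool's x, y, z in m, then the turn about the tool's z in degrees. A call has 1 to 5 rows; each row shifts and turns the commanded pose from where the row before left it, along the tool's axes as they then stand; what a row does not reach is not made up. A row lasts 1/12 s, in which the tool goes at most 41.7 mm and 7.16 degrees, less where a joint would pass 70% of its speed; a pose out of reach is approached as far as the arm can. A call with a gripper value outside its range is refused whole. The fingers move at their own pace and stop on an object; "newtons" is the grip in N (left out, the last holds). Time passes only in rows, so rows that do not move let the fingers close. It gives the time, the measured TCP pose, the force, the opening and the grip force at its end, in the units of the state.
- robot.get_obs(): the state, without advancing time (a new reading comes with each control period).
- robot.camera(name): name is "side" or "top" or "wrist"; returns a dict with "pixels" (400x640x3 uint8, red, green, blue), "intrinsics" (3x3 intrinsics, pixels), "rvec" (rotation vector, rad) and "tvec" (3), from world to camera coordinates, as OpenCV has them; the wrist camera has in their place "mount" (4x4, takes a point from camera to tool coordinates, whose origin is the TCP and whose axes are the flange's). Camera axes: x right, y down, z forward; pixel columns grow to the right and rows downward; lengths in m; the calibration is good to about 2 mm. The wrist camera is an equidistant fisheye: a pixel r from the principal point sees the ray r / f radians off the axis. A picture is of the moment at which its call begins: read the wrist's pose just before it. There is no depth.
- robot.hand_in(): hands the job in; it is judged then, once.
Trained networks look in a picture, given as the dict that the camera call returned (one of the last four; its "shot" number tells which), for a name from the list of things; names that differ only in an ending like _2 or _b are one class to them, and where a whole thing is asked for, a point or a joint stands for the part that bears it (a point fixed in the world has none). Each returns a list of dicts, best first, with "score" (0 to 1); they miss things now and then, are a little off and sometimes report something else, mostly with a low value. They report only what shows in the picture. A call takes as long as a camera call. They do not tell look-alikes from the thing itself.
- robot.spot_in(picture, query): "at" ([x, y, z] in m, in world coordinates, good to about 4 mm: the middle of the surface that is visible of it).
- robot.outline_of(picture, query): "region" (400x640 bool, what is visible of it).
- robot.place_of(picture, query): "at" ([x, y, z] in m, in world coordinates, good to about 4 mm: a listed point, or the origin of a listed thing).
The state is a dict: "time": time; "q": joint angles; "joint_velocities": joint speeds; "joint_torque": joint torques, N m; "position": TCP position; "tool_rot": TCP orientation; "ft_force": force on the tool from outside, world axes, zero at the start; "moment": the same for the moment, N m; "grip_width": finger opening in m; "grip_force": force on a finger pad.
Only numpy, scipy, OpenCV 4.12 (cv2) and the standard library are available. Lean on these libraries where they do the work, as an engineer would, in place of code of your own. Each camera call takes 0.05 s, during which the arm holds its last target. There are 200 camera calls.

## Working session

There is one attempt and no reset: what is moved stays moved. The work goes in short steps, Python scripts to look and compute and a tool call to move; the robot and the scene stay as the last step left them, time stands still between calls to the robot, and variables do not carry over. Pictures are saved under pics/ and viewed, at most 10 in all, crops included, and the job is handed in when it is done.

Besides the shell and the picture viewer there is one more tool, called after "Emit:" as name(argument=value, ...) on one line, values as JSON. servo_tool: Moves the arm, as the interface text tells. Its arguments: {"type":"object","properties":{"rows":{"type":"array","items":{"type":"number"}},"newtons":{"type":"number"}},"required":["rows"]}

```bash
mkdir -p pics
cat > h.py <<'E'
from rig import robot
import numpy as np, cv2
def save(p,n): cv2.imwrite('pics/'+n,cv2.cvtColor(p['pixels'],cv2.COLOR_RGB2BGR))
def ask(p,names,f='place_of',k=3):
    for n in names:
        for r in getattr(robot,f)(p,n)[:k]:
            print(n,np.round(r['at'],4),round(r['score'],2))
E
python3 - <<'E'
from h import *
a=robot.camera('top'); b=robot.camera('side')
im=np.vstack([a['pixels'],b['pixels']]); 
save(a,'t.png'); save(b,'s.png')
for p in(a,b):
    print('--'); ask(p,['stand','tab0','tab1','tab2','tab3','jug','jug_spout','shutter_top','lidded_pot','salve_pot','amber_bottle','green_bottle','stone_jar','tankard'],k=4)
print(robot.get_obs())
E
```

```text
--
stand [ 0.5842 -0.0473 -0.0008] 0.59
stand [0.4479 0.3377 0.0201] 0.56
tab0 [ 0.4283 -0.0314  0.0797] 0.85
tab0 [ 0.7342 -0.0597  0.0818] 0.64
tab0 [0.5983 0.1068 0.0787] 0.56
tab1 [ 0.4283 -0.0314  0.0797] 0.85
tab1 [ 0.7342 -0.0597  0.0818] 0.64
tab1 [0.5983 0.1068 0.0787] 0.56
tab2 [ 0.4283 -0.0314  0.0797] 0.85
tab2 [ 0.7342 -0.0597  0.0818] 0.64
tab2 [0.5983 0.1068 0.0787] 0.56
tab3 [ 0.4283 -0.0314  0.0797] 0.85
tab3 [ 0.7342 -0.0597  0.0818] 0.64
tab3 [0.5983 0.1068 0.0787] 0.56
jug [ 0.5788 -0.0499  0.0312] 0.79
jug_spout [0.5311 0.003  0.127 ] 0.64
shutter_top [0.3601 0.398  0.0276] 0.69
shutter_top [0.4461 0.3362 0.021 ] 0.42
shutter_top [0.4311 0.2509 0.0125] 0.39
lidded_pot [ 0.4531 -0.3134 -0.0009] 0.69
salve_pot [ 0.3924 -0.2182  0.0024] 0.72
amber_bottle [0.6838 0.3506 0.0016] 0.89
green_bottle [ 0.6468 -0.3327 -0.0009] 0.88
green_bottle [ 5.405e-01  4.772e-01 -2.000e-04] 0.41
stone_jar [ 0.5407  0.4767 -0.002 ] 0.79
tankard [ 0.5759 -0.4894  0.0043] 0.82
--
stand [ 0.588  -0.0458 -0.0054] 0.7
tab0 [ 0.5658 -0.1996  0.0806] 0.98
tab0 [0.5986 0.1065 0.0766] 0.78
tab0
[... 1023 characters left out ...]
51252123e+00,  5.27484993e-01,  1.43269471e+00, -2.35576758e-05,
        1.18140876e+00, -1.78486806e-01]), 'joint_velocities': array([ 1.21003487e-03, -7.39525408e-04,  4.61528465e-04, -2.35892137e-03,
       -4.51132003e-04, -1.86261580e-05]), 'joint_torque': array([-2.95943221e-05, -4.40010345e+01, -1.76980734e+01,  6.32733037e-02,
        5.04671736e-02, -1.72807142e-05]), 'position': array([ 0.14662629, -0.6075337 ,  0.22255931]), 'tool_rot': array([ 9.93000626e-01,  1.18109085e-01, -1.10031449e-05,  1.43452525e-06]), 'ft_force': array([-0.21687793,  0.43922314,  0.05841294]), 'moment': array([ 0.00017529, -0.06100757, -0.00343102]), 'grip_force': 0.0, 'grip_width': 0.08723118827486447}
```

View pics/t.png

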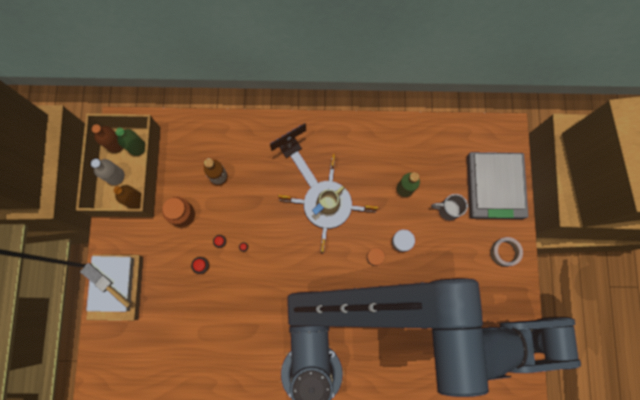

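View pics/s.png

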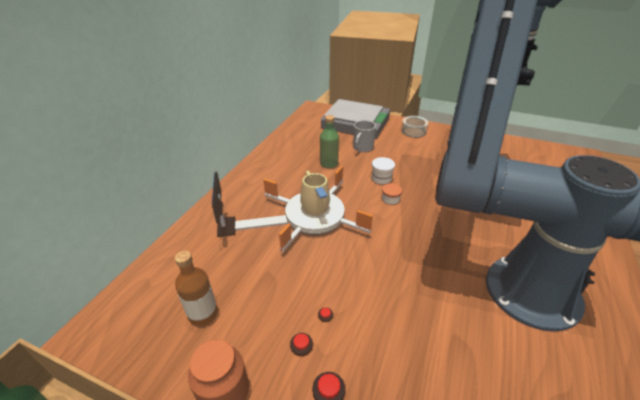

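The plate centre is near top pixel (327,203) and the phone at (288,140). The blue spout is at (318,210), pointing toward the robot's left-near side. The red buttons are at (199,265) large, (219,241) middle and (243,246) small, so the target is the one at about (0.446, 0.335). Next I'll measure the rail direction.

```bash
cat >> h.py <<'E'
AX=np.array([.582,-.0465])
def rect(p,z,x0,x1,y0,y1,s=.001):
    """orthophoto on plane z: rows = x decreasing, cols = y decreasing"""
    X,Y=np.meshgrid(np.arange(x1,x0,-s),np.arange(y1,y0,-s),indexing='ij')
    P=np.stack([X,Y,X*0+z],-1).reshape(-1,3)
    uv,_=cv2.projectPoints(P,p['rvec'],p['tvec'],p['intrinsics'],None)
    uv=uv.reshape(X.shape+(2,)).astype(np.float32)
    return cv2.remap(p['pixels'],uv[...,0],uv[...,1],cv2.INTER_LINEAR),X,Y
E
python3 - <<'E'
from h import *
for n in('top','side'):
    p=robot.camera(n)
    I,X,Y=rect(p,.008,.35,.95,-.3,.3)
    hsv=cv2.cvtColor(I,cv2.COLOR_RGB2HSV)
    r=np.hypot(X-AX[0],Y-AX[1]); a=np.degrees(np.arctan2(Y-AX[1],X-AX[0]))
    m=(hsv[...,1]<70)&(hsv[...,2]>110)&(a>10)&(a<60)
    for lo in(.11,.14,.17,.20):
        k=m&(r>lo)&(r<lo+.03); print(n,lo,k.sum(),np.round(a[k].mean(),2),np.round(np.percentile(a[k],[2,98]),1))
    if n=='top': cv2.imwrite('pics/r.png',cv2.cvtColor(I,cv2.COLOR_RGB2BGR))
E
```

```text
top 0.11 1025 32.8 [25.1 40.6]
top 0.14 1011 32.8 [26.7 38.8]
top 0.17 1023 32.74 [27.7 37.9]
top 0.2 979 32.77 [28.4 37.1]
side 0.11 1154 33.9 [25.4 42.7]
side 0.14 1156 33.73 [26.8 40.7]
side 0.17 1152 33.5 [27.8 39.2]
side 0.2 1105 33.43 [28.5 38.4]
```

View pics/r.png

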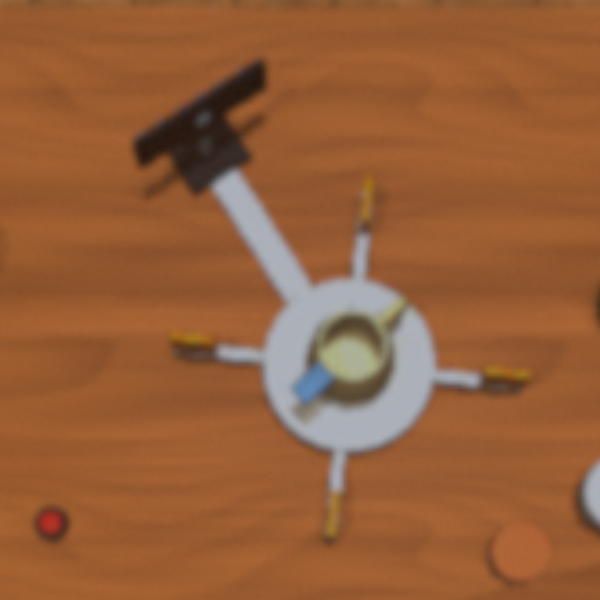

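Emit:
servo_tool(rows=[1,0.02,-0.03,0,-7,1,0.02,-0.03,0,-7,1,0.02,-0.03,0,-7,1,0.02,-0.03,0,-7,1,0.02,-0.03,0,-7])

```text
time: 2.02
position: [0.1661, -0.4292, 0.2225]
tool_rot: [0.91, 0.414, 0.0, 0.0]
ft_force: [-1.2, -1.4, 0.1]
grip_width: 0.0617
grip_force: 0.0
```

The rectified view shows the rail running up-left to the phone at about 33°, and the spout (313,382) opposite the handle (395,312). So the plate needs about −103°.

```bash
cat >> h.py <<'E'
def pose():
    o=robot.get_obs(); q=o['tool_rot']; return o['position'],np.degrees(2*np.arctan2(q[1],q[0]))
def plan(tx,ty,tz,psi,n):
    p,s=pose(); d=(np.array([tx,ty,tz])-p)/n; t=((s-psi+180)%360-180)/n   # turn is cw = +
    print(np.round(p,4),round(s,2))
    for i in range(n):
        a=np.radians(s-i*t); print(f'{d[0]*np.cos(a)+d[1]*np.sin(a):.4f}, {d[0]*np.sin(a)-d[1]*np.cos(a):.4f}, {-d[2]:.4f}, {t:.2f}')
E
python3 -c "
from h import *
plan(.606,-.197,.225,99,15)"
```

```text
[ 0.1661 -0.4292  0.2225] 48.97
0.0309, 0.0120, -0.0002, -3.34
0.0302, 0.0137, -0.0002, -3.34
0.0293, 0.0155, -0.0002, -3.34
0.0284, 0.0172, -0.0002, -3.34
0.0273, 0.0188, -0.0002, -3.34
0.0262, 0.0203, -0.0002, -3.34
0.0250, 0.0218, -0.0002, -3.34
0.0237, 0.0232, -0.0002, -3.34
0.0223, 0.0246, -0.0002, -3.34
0.0208, 0.0258, -0.0002, -3.34
0.0193, 0.0270, -0.0002, -3.34
0.0177, 0.0281, -0.0002, -3.34
0.0160, 0.0290, -0.0002, -3.34
0.0143, 0.0299, -0.0002, -3.34
0.0125, 0.0307, -0.0002, -3.34
```

Emit:
servo_tool(rows=[1,0.031,0.012,0,-3.3,1,0.03,0.014,0,-3.3,1,0.029,0.0155,0,-3.3,1,0.028,0.017,0,-3.3,1,0.027,0.019,0,-3.3])

```text
time: 2.43
position: [0.3138, -0.3552, 0.2229]
tool_rot: [0.842, 0.539, -0.0, 0.0]
ft_force: [-0.1, -0.8, -0.2]
grip_width: 0.028
grip_force: 0.0
```

Emit:
servo_tool(rows=[1,0.026,0.02,0,-3.3,1,0.025,0.022,0,-3.3,1,0.024,0.023,0,-3.3,1,0.022,0.0245,0,-3.3,1,0.021,0.026,0,-3.3])

```text
time: 2.85
position: [0.4612, -0.279, 0.2228]
tool_rot: [0.756, 0.654, -0.0, 0.0]
ft_force: [-0.2, -1.4, -0.5]
grip_width: 0.0018
grip_force: 0.0
```

Emit:
servo_tool(rows=[1,0.019,0.027,0,-3.4,1,0.018,0.028,0,-3.4,1,0.016,0.029,0,-3.4,1,0.014,0.03,0,-3.4,1,0.0125,0.031,0,-3.4])

```text
time: 3.27
position: [0.6089, -0.2033, 0.2226]
tool_rot: [0.651, 0.759, -0.0, 0.0]
ft_force: [0.5, -1.1, 0.2]
grip_width: 0.0003
grip_force: 0.0
```

```bash
python3 -c "
from h import *
plan(.606,-.197,.05,99,6)
print(robot.get_obs()['grip_width'],robot.get_obs()['q'])"
```

```text
[ 0.6089 -0.2033  0.2226] 98.75
0.0011, -0.0003, 0.0288, -0.04
0.0011, -0.0003, 0.0288, -0.04
0.0011, -0.0003, 0.0288, -0.04
0.0011, -0.0003, 0.0288, -0.04
0.0011, -0.0003, 0.0288, -0.04
0.0011, -0.0003, 0.0288, -0.04
0.0003311004391663654 [-4.96016127e-01  5.50691117e-01  1.38761424e+00 -1.37344786e-04
  1.20318051e+00 -6.48677663e-01]
```

Emit:
servo_tool(rows=[1,0.002,0,0.034,0,1,0.002,0,0.034,0,1,0.001,0,0.034,0,1,0.001,0,0.034,0,1,0,0,0.034,0])

```text
time: 3.68
position: [0.6068, -0.198, 0.0512]
tool_rot: [0.652, 0.758, 0.0, 0.0]
ft_force: [0.6, 0.3, -0.4]
grip_width: 0.0007
grip_force: 0.0
```

Emit:
servo_tool(rows=[1,0,0,0,0,1,0,0,0,0])

```text
time: 3.85
position: [0.6053, -0.1977, 0.0508]
tool_rot: [0.652, 0.758, -0.001, -0.002]
ft_force: [0.1, 0.5, 0.6]
grip_width: 0.0005
grip_force: 0.0
```

```bash
python3 -c "
from h import *
p,s=pose(); d=p[:2]-AX; print(p,s,np.hypot(*d),np.degrees(np.arctan2(d[1],d[0]))%360, robot.get_obs()['ft_force'])"
```

```text
[ 0.60526578 -0.19766818  0.05080906] 98.56837555382359 0.1529480833525194 278.7495466001352 [0.14260625 0.46965528 0.55191764]
```

Emit:
servo_tool(rows=[1,0,0,0,1.6,1,0,-0.008,0,3,1,0,-0.0053,0,2,1,0,-0.0053,0,2,1,0,-0.0053,0,2])

```text
time: 4.27
position: [0.5848, -0.2013, 0.0562]
tool_rot: [0.72, 0.694, 0.001, 0.003]
ft_force: [0.5, -0.1, 0.1]
grip_width: 0.0006
grip_force: 0.0
```

Emit:
servo_tool(rows=[1,0,-0.008,0,3,1,0,-0.008,0,3,1,0,-0.0106,0,4,1,0,-0.0106,0,4,1,0,-0.0106,0,4])

```text
time: 4.68
position: [0.5388, -0.1947, 0.0564]
tool_rot: [0.82, 0.572, 0.002, 0.005]
ft_force: [0.1, -1.6, 1.0]
grip_width: 0.0003
grip_force: 0.7
```

```bash
cat >> h.py <<'E'
def tip():
    p,s=pose(); d=p[:2]-AX; print('tip',np.round(p,4),round(s,2),'r',round(np.hypot(*d),4),'alpha',round(np.degrees(np.arctan2(d[1],d[0]))%360,2), np.round(robot.get_obs()['ft_force'],1))
def ang(n):
    p=robot.camera(n)
    for q in('tab0','jug_spout','jug'):
        for r in robot.place_of(p,q)[:4]:
            d=np.array(r['at'])[:2]-AX; print(n,q,round(r['score'],2),'r',round(np.hypot(*d),4),'ang',round(np.degrees(np.arctan2(d[1],d[0]))%360,1))
    return p
E
python3 -c "
from h import *
tip(); ang('side')"
```

```text
tip [ 0.5388 -0.1947  0.0564] 69.77 r 0.1544 alpha 253.76 [ 0.1 -1.6  1. ]
side tab0 0.76 r 0.1524 ang 248.6
side tab0 0.65 r 0.1526 ang 158.5
side tab0 0.64 r 0.1507 ang 68.8
side tab0 0.6 r 0.1556 ang 337.6
side jug_spout 0.83 r 0.0696 ang 123.2
```

Emit:
servo_tool(rows=[1,0,-0.0106,0.0005,4,1,0,-0.0133,0.0005,5,1,0,-0.0133,0.0005,5,1,0,-0.0133,0.0005,5,1,0,-0.0133,0.0005,5])

```text
time: 5.3
position: [0.4831, -0.1626, 0.0514]
tool_rot: [0.921, 0.389, 0.002, 0.003]
ft_force: [1.4, -1.0, 2.1]
grip_width: 0.0009
grip_force: 0.9
```

```bash
python3 -c "
from h import *
tip(); ang('side')"
```

```text
tip [ 0.4831 -0.1626  0.0514] 45.8 r 0.1525 alpha 229.57 [ 1.4 -1.   2.1]
side tab0 0.79 r 0.1576 ang 224.7
side tab0 0.77 r 0.1521 ang 133.6
side tab0 0.67 r 0.1556 ang 313.2
side tab0 0.59 r 0.1527 ang 43.0
side jug_spout 0.64 r 0.0694 ang 98.9
side jug 0.87 r 0.0029 ang 95.9
```

Emit:
servo_tool(rows=[1,0,-0.0106,0,4,1,0,-0.0133,0,5,1,0,-0.0133,0,5,1,0,-0.0133,0,5,1,0,-0.0133,0,5])

```text
time: 5.92
position: [0.4454, -0.1114, 0.0505]
tool_rot: [0.982, 0.189, 0.002, 0.002]
ft_force: [0.7, -0.9, 2.0]
grip_width: 0.0003
grip_force: 0.8
```

Emit:
servo_tool(rows=[1,0,-0.0133,0,5,1,0,-0.0133,0,5,1,0,-0.0133,0,5,1,0,-0.0106,0,4,1,0,-0.0053,0,2])

```text
time: 6.33
position: [0.4317, -0.0561, 0.0503]
tool_rot: [1.0, 0.009, 0.001, 0.001]
ft_force: [-0.2, -1.8, 0.1]
grip_width: 0.0003
grip_force: 0.6
```

```bash
python3 -c "
from h import *
tip(); ang('side'); tip(); ang('top'); tip()"
```

```text
tip [ 0.4317 -0.0561  0.0503] 0.98 r 0.1506 alpha 183.65 [-0.2 -1.8  0.1]
side tab0 0.96 r 0.1533 ang 177.4
side tab0 0.91 r 0.1562 ang 266.3
side tab0 0.87 r 0.1517 ang 85.8
side tab0 0.77 r 0.1487 ang 357.4
side jug_spout 0.97 r 0.0665 ang 48.2
side jug 0.95 r 0.0052 ang 75.4
tip [ 0.4314 -0.0567  0.0501] 1.11 r 0.151 alpha 183.88 [ 0.1 -0.8 -0.4]
top tab0 0.85 r 0.1492 ang 357.0
top tab0 0.83 r 0.1519 ang 86.9
top jug_spout 0.85 r 0.0649 ang 46.7
top jug_spout 0.31 r 0.4411 ang 269.1
top jug 0.78 r 0.0043 ang 220.3
tip [ 0.4304 -0.0567  0.05  ] 0.98 r 0.1519 alpha 183.83 [ 0.3  0.7 -0.5]
```

Emit:
servo_tool(rows=[1,0,-0.008,0,3,1,0,-0.008,0,3,1,0,-0.008,0,3,1,0,-0.0053,0,2,1,0,0,0,0])

```text
time: 7.15
position: [0.4318, -0.0266, 0.0501]
tool_rot: [0.996, -0.087, 0.0, -0.0]
ft_force: [0.5, -0.7, 0.6]
grip_width: 0.0002
grip_force: 0.0
```

```bash
python3 -c "
from h import *
tip()
for i in range(2): ang('side');ang('top')
p=robot.camera('top'); s=robot.camera('side')
save(s,'s2.png')
c=p['pixels']
for z,f in((.127,'r127'),(.034,'r34')):
    I,X,Y=rect(p,z,.43,.9,-.25,.25,.00125); cv2.imwrite('pics/%s.png'%f,cv2.cvtColor(I,cv2.COLOR_RGB2BGR))
c=s['pixels'][140:260,200:400]; cv2.imwrite('pics/c.png',cv2.resize(cv2.cvtColor(c,cv2.COLOR_RGB2BGR),None,fx=4,fy=4,interpolation=2))
tip()"
```

```text
tip [ 0.4318 -0.0266  0.0501] -10.0 r 0.1515 alpha 172.46 [ 0.5 -0.7  0.6]
side tab0 0.94 r 0.1552 ang 256.2
side tab0 0.89 r 0.1549 ang 344.5
side tab0 0.81 r 0.1503 ang 165.9
side tab0 0.67 r 0.1543 ang 76.1
side jug_spout 0.82 r 0.0648 ang 36.2
side jug 0.84 r 0.004 ang 108.9
top tab0 0.73 r 0.1517 ang 255.0
top tab0 0.71 r 0.1542 ang 345.2
top tab0 0.64 r 0.1485 ang 75.7
top jug_spout 0.62 r 0.0664 ang 36.4
top jug 0.88 r 0.0022 ang 213.7
side tab0 0.9 r 0.1529 ang 255.5
side tab0 0.84 r 0.1558 ang 167.1
side tab0 0.77 r 0.154 ang 74.9
side tab0 0.65 r 0.1527 ang 344.0
side jug_spout 0.89 r 0.0655 ang 36.4
side jug 0.8 r 0.0051 ang 78.7
side jug 0.67 r 0.4035 ang 109.5
side jug 0.22 r 0.2987 ang 244.8
top tab0 0.86 r 0.1542 ang 345.4
top tab0 0.64 r 0.155 ang 254.4
top tab0 0.64 r 0.0029 ang 234.7
top tab0 0.57 r 0.1503 ang 76.3
top jug_spout 0.84 r 0.0644 ang 37.8
top jug_spout 0.28 r 0.1548 ang 75.3
top jug 0.63 r 0.0013 ang 202.6
tip [ 0.4315 -0.0269  0.0501] -10.03 r 0.1517 alpha 172.57 [ 0.2  0.6 -0.8]
```

View pics/r127.png

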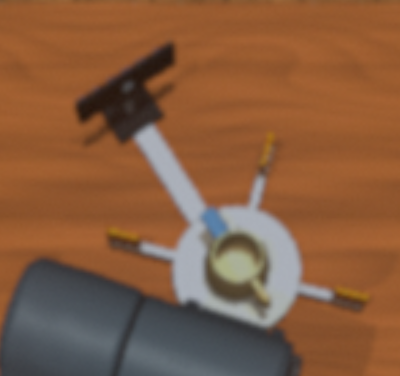

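The r127 view shows the blue spout at (214,221), pointing nearly along the rail to the phone, with a few degrees left. I'll refine that by triangulating the blue patch and looking through the wrist camera.

```bash
cat >> h.py <<'E'
def blue(img):
    h=cv2.cvtColor(img,cv2.COLOR_RGB2HSV); m=((h[...,0]>98)&(h[...,0]<120)&(h[...,1]>110)&(h[...,2]>70)).astype(np.uint8)
    n,l,st,c=cv2.connectedComponentsWithStats(m); return m,l,st,c
def tri(ps):
    Ps=[];us=[]
    for p in ps:
        m,l,st,c=blue(p['pixels']); 
        uv,_=cv2.projectPoints(np.array([[AX[0],AX[1],.127]]),p['rvec'],p['tvec'],p['intrinsics'],None)
        ok=[i for i in range(1,len(st)) if st[i,4]>=8]; i=min(ok,key=lambda i:np.hypot(*(c[i]-uv.ravel())))
        print('blob',c[i],st[i,4]); us.append(c[i])
        Ps.append(p['intrinsics']@np.c_[cv2.Rodrigues(np.array(p['rvec']))[0],np.array(p['tvec']).ravel()])
    X=cv2.triangulatePoints(Ps[0],Ps[1],us[0],us[1]).ravel(); X=X[:3]/X[3]; d=X[:2]-AX
    print('spout',np.round(X,4),'r',np.hypot(*d),'ang',np.degrees(np.arctan2(d[1],d[0])))
E
python3 - <<'E'
from h import *
t=robot.camera('top'); s=robot.camera('side'); tri([t,s])
for p,f in((t,'t.png'),(s,'s.png')): p['pixels']=cv2.imread('pics/'+f)[...,::-1].copy()
tri([t,s])
w=robot.camera('wrist'); save(w,'w.png'); print(w['mount'],w['intrinsics'])
E
```

```text
blob [319.23333333 186.26666667] 30Traceback (most recent call last):
  File "<stdin>", line 2, in <module>
  File "h.py", line 39, in tri
    ok=[i for i in range(1,len(st)) if st[i,4]>=8]; i=min(ok,key=lambda i:np.hypot(*(c[i]-uv.ravel())))
                                                      ~~~^^^^^^^^^^^^^^^^^^^^^^^^^^^^^^^^^^^^^^^^^^^^^^
ValueError: min() iterable argument is empty
```

Emit:
servo_tool(rows=[1,0,-0.004,0,1.5,1,0,-0.004,0,1.5,1,0,0,0,0,1,0,0.008,0,0,1,0,0.008,0,0])

```text
time: 8.57
position: [0.4293, -0.035, 0.0501]
tool_rot: [0.994, -0.113, 0.0, 0.0]
ft_force: [0.1, 0.4, 0.6]
grip_width: 0.0004
grip_force: 0.0
```

Emit:
servo_tool(rows=[1,0,0,-0.04,0,1,0,0,-0.04,0,1,0,0,-0.04,0,1,-0.01,0,-0.04,0,1,-0.01,0,-0.03,0])

```text
time: 8.98
position: [0.4105, -0.0314, 0.2429]
tool_rot: [0.994, -0.114, 0.002, 0.0]
ft_force: [0.5, -0.4, 0.4]
grip_width: 0.0003
grip_force: 0.0
```

Run:
```python
from h import *
tip(); w=robot.camera('wrist'); save(w,'w.png'); print(w['mount'],w['intrinsics'])
ask(w,['jug_spout','jug','stand','tab0'],k=4)
ang('side'); ang('top'); ang('side'); ang('top')
```

```text
tip [ 0.4105 -0.0314  0.2429] -13.06 r 0.1721 alpha 174.95 [ 0.5 -0.4  0.4]
[[-1.74168706e-03 -9.66299105e-01 -2.57416018e-01  6.94095007e-02]
 [ 9.99997692e-01 -2.00678786e-03  7.67140580e-04  2.37541412e-04]
 [-1.25786660e-03 -2.57414088e-01  9.66300370e-01 -1.63580173e-01]
 [ 0.00000000e+00  0.00000000e+00  0.00000000e+00  1.00000000e+00]] [[309.70691629   0.         319.27589745]
 [  0.         309.70691629 203.33826687]
 [  0.           0.           1.        ]]
jug [ 0.5808 -0.0518  0.0335] 0.81
jug [ 0.5725 -0.4873 -0.0034] 0.43
stand [0.4442 0.3349 0.021 ] 0.4
tab0 [ 0.537  -0.1989  0.0773] 0.85
tab0 [ 0.4327 -0.0047  0.0769] 0.84
tab0 [0.6302 0.1005 0.0757] 0.57
side tab0 0.96 r 0.1557 ang 252.4
side tab0 0.91 r 0.154 ang 71.8
side tab0 0.69 r 0.1544 ang 341.9
side tab0 0.57 r 0.1521 ang 162.6
side jug_spout 0.58 r 0.0643 ang 32.0
side jug 0.86 r 0.0027 ang 111.8
top tab0 0.86 r 0.1517 ang 250.3
top tab0 0.83 r 0.1514 ang 73.3
top tab0 0.75 r 0.1516 ang 342.5
top jug_spout 0.74 r 0.0667 ang 35.4
top jug 0.92 r 0.0011 ang 164.7
top jug 0.27 r 0.4032 ang 109.2
side tab0 0.92 r 0.1541 ang 72.4
side tab0 0.87 r 0.1531 ang 163.5
side tab0 0.78 r 0.1539 ang 253.0
side tab0 0.57 r 0.1546 ang 342.0
side jug_spout 0.84 r 0.0668 ang 31.8
side jug 0.82 r 0.0057 ang 95.0
side jug 0.53 r 0.1532 ang 342.9
top tab0 0.93 r 0.1522 ang 251.9
top tab0 0.9 r 0.1506 ang 342.3
top tab0 0.88 r 0.1529 ang 72.6
top jug_spout 0.91 r 0.0648 ang 34.5
top jug 0.85 r 0.0032 ang 165.5
```

View pics/w.png

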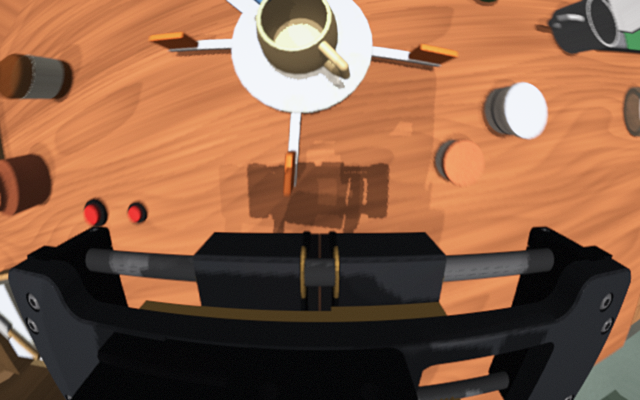

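The wrist view has the spout cut off at (245,0). I'll put the wrist camera right over the plate axis to measure azimuths without parallax.

Emit:
servo_tool(rows=[1,0.02,-0.0047,-0.02,0,1,0.02,-0.0047,-0.02,0,1,0.02,-0.0047,-0.02,0,1,0.021,-0.0047,-0.02,0,1,0.021,-0.0047,-0.02,0])

```text
time: 10.45
position: [0.5153, -0.03, 0.3412]
tool_rot: [0.994, -0.113, 0.0, 0.0]
ft_force: [-0.7, 0.2, 0.0]
grip_width: -0.0001
grip_force: 0.0
```

Emit:
servo_tool(rows=[1,0,0,0,0,1,0,0,0,0])

```text
time: 10.62
position: [0.5153, -0.0303, 0.3405]
tool_rot: [0.994, -0.113, 0.001, 0.0]
ft_force: [-0.5, -0.5, -0.2]
grip_width: 0.0004
grip_force: 0.0
```

```bash
cat >> h.py <<'E'
from scipy.spatial.transform import Rotation as R
def wrect(z,x0,x1,y0,y1,s=.001):
    o=robot.get_obs(); w=robot.camera('wrist'); M=np.array(w['mount']); K=w['intrinsics']
    T=np.eye(4); T[:3,:3]=R.from_quat(o['tool_rot']).as_matrix(); T[:3,3]=o['position']; C=np.linalg.inv(T@M)
    print('cam',np.round((T@M)[:3,3],4))
    def f(zz):
        X,Y=np.meshgrid(np.arange(x1,x0,-s),np.arange(y1,y0,-s),indexing='ij')
        P=np.stack([X,Y,X*0+zz],-1)@C[:3,:3].T+C[:3,3]
        rho=np.hypot(P[...,0],P[...,1])+1e-9; th=np.arctan2(rho,P[...,2])
        u=K[0,2]+K[0,0]*th*P[...,0]/rho; v=K[1,2]+K[1,1]*th*P[...,1]/rho
        return cv2.remap(w['pixels'],u.astype(np.float32),v.astype(np.float32),cv2.INTER_CUBIC),X,Y
    return [f(zz) for zz in z]
E
python3 - <<'E'
from h import *
tip(); L=wrect([.034,.008,.127],.40,.90,-.25,.25)
def st(k,X,Y,n,c=AX):
    d=np.array([X[k].mean(),Y[k].mean()]); e=d-c; print(n,k.sum(),np.round(d,4),'r',np.round(np.hypot(*e),4),'ang',np.round(np.degrees(np.arctan2(e[1],e[0])),2))
I,X,Y=L[0]; cv2.imwrite('pics/w34.png',cv2.cvtColor(I,cv2.COLOR_RGB2BGR))
h=cv2.cvtColor(I,cv2.COLOR_RGB2HSV); wm=((h[...,1]<60)&(h[...,2]>120)&(np.hypot(X-AX[0],Y-AX[1])<.1)).astype(np.uint8)
c,_=cv2.findContours(wm,0,2); e=cv2.minEnclosingCircle(cv2.convexHull(max(c,key=cv2.contourArea)))
pc=np.array([.90-e[0][1]*.001,.25-e[0][0]*.001]); print('plate circle',pc,e[1])
I,X,Y=L[1]; h=cv2.cvtColor(I,cv2.COLOR_RGB2HSV); r=np.hypot(X-AX[0],Y-AX[1]); a=np.degrees(np.arctan2(Y-AX[1],X-AX[0]))
for lo in(.11,.14,.17,.2):
    st((h[...,1]<70)&(h[...,2]>110)&(a>15)&(a<50)&(r>lo)&(r<lo+.03),X,Y,'rail')
I,X,Y=L[2]; m,l,s,c=blue(I); r=np.hypot(X-AX[0],Y-AX[1]); k=(m>0)&(r<.12); st(k,X,Y,'blue')
v=np.c_[X[k],Y[k]]; w=np.linalg.svd(v-v.mean(0))[2][0]; print('blue axis',np.degrees(np.arctan2(w[1],w[0])),np.ptp(v,0))
cv2.imwrite('pics/w127.png',cv2.cvtColor(I,cv2.COLOR_RGB2BGR))
E
```

```text
tip [ 0.5153 -0.0303  0.3405] -13.0 r 0.0686 alpha 166.36 [-0.5 -0.5 -0.2]
cam [ 0.5827 -0.0461  0.5042]
plate circle [ 0.58201572 -0.04649872] 99.9466323852539
rail 975 [0.687  0.0206] r 0.1246 ang 32.6
rail 975 [0.7123 0.0368] r 0.1547 ang 32.6
rail 975 [0.7377 0.053 ] r 0.1848 ang 32.59
rail 913 [0.7622 0.0688] r 0.2139 ang 32.61
blue 65 [ 0.6155 -0.0179] r 0.044 ang 40.49
blue axis -130.67408385107842 [0.03  0.033]
```

View pics/w127.png

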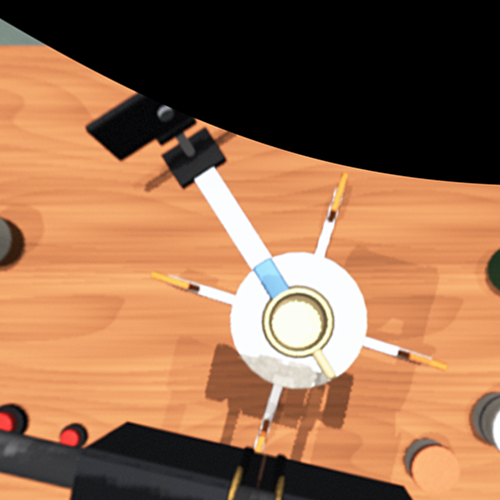

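The wrist orthophoto shows the spout at (270,278), the jug centre at (298,321) and the handle at (324,362), all nearly collinear with the rail. I'll work out the exact difference.

Run:
```python
from h import *
L=wrect([.127,.127,.034,.08],.40,.90,-.25,.25,.0005)
I,X,Y=L[0]; h=cv2.cvtColor(I,cv2.COLOR_RGB2HSV); r=np.hypot(X-AX[0],Y-AX[1])
k=(h[...,0]>95)&(h[...,0]<125)&(h[...,1]>70)&(h[...,2]>120)&(r<.12)
v=np.c_[X[k],Y[k]]; w=np.linalg.svd(v-v.mean(0),full_matrices=False)[2][0]; f=np.degrees(np.arctan2(w[1],w[0]))%180
e=v.mean(0)-AX; print('blue',k.sum(),v.mean(0),np.degrees(np.arctan2(e[1],e[0])),'axis',f)
a=np.degrees(np.arctan2(Y-AX[1],X-AX[0]))
for lo in(.045,.05,.055,.06,.065):
    q=k&(r>lo)&(r<lo+.005); print('spout',lo,q.sum(),a[q].mean() if q.any() else 0)
print('hsv handle',h[int((.9-.541)/.0005),int((.25+.0735)/.0005)],h[int((.9-.52)/.0005),int((.25+.056)/.0005)])
a2=a%360
g=(h[...,0]>15)&(h[...,0]<35)&(h[...,1]>50)&(h[...,2]>100)&(a2>190)&(a2<235)
for lo in(.045,.05,.055,.06):
    q=g&(r>lo)&(r<lo+.005); print('handle',lo,q.sum(),a2[q].mean()-180 if q.any() else 0)
```

```text
cam [ 0.5815 -0.0459  0.5027]
blue 2935 [ 0.62279438 -0.02045741] 32.553620453359876 axis 31.73075266310812
spout 0.045 416 32.58966644831564
spout 0.05 415 32.49171732051638
spout 0.055 419 32.38272798892195
spout 0.06 416 32.401586161097356
spout 0.065 116 32.59600017929834
hsv handle [ 28  45 252] [ 18  20 225]
handle 0.045 93 29.531669609144075
handle 0.05 98 29.83983605702818
handle 0.055 99 29.648784419054635
handle 0.06 101 30.28356695344104
```

Spout is at 32.5° against the rail's 32.6°, so it's aligned. Now the middle-sized button.

```bash
python3 -c "
from h import *
plan(.4455,.335,.13,45,15)"
```

```text
[ 0.5127 -0.0298  0.3387] -13.03
-0.0098, -0.0227, 0.0139, -3.87
-0.0083, -0.0233, 0.0139, -3.87
-0.0067, -0.0238, 0.0139, -3.87
-0.0051, -0.0242, 0.0139, -3.87
-0.0034, -0.0245, 0.0139, -3.87
-0.0018, -0.0247, 0.0139, -3.87
-0.0001, -0.0247, 0.0139, -3.87
0.0016, -0.0247, 0.0139, -3.87
0.0032, -0.0245, 0.0139, -3.87
0.0049, -0.0242, 0.0139, -3.87
0.0065, -0.0239, 0.0139, -3.87
0.0081, -0.0234, 0.0139, -3.87
0.0096, -0.0228, 0.0139, -3.87
0.0112, -0.0221, 0.0139, -3.87
0.0126, -0.0213, 0.0139, -3.87
```

Keep high for the first five rows, then descend.

Emit:
servo_tool(rows=[1,-0.01,-0.023,0,-3.9,1,-0.008,-0.023,0,-3.9,1,-0.007,-0.024,0,-3.9,1,-0.005,-0.024,0,-3.9,1,-0.0035,-0.0245,0,-3.9])

```text
time: 11.13
position: [0.4893, 0.0922, 0.3385]
tool_rot: [0.998, 0.058, -0.002, -0.0]
ft_force: [0.2, 0.3, -0.2]
grip_width: 0.0008
grip_force: 0.0
```

Emit:
servo_tool(rows=[1,-0.002,-0.0247,0.015,-3.9,1,0,-0.0247,0.015,-3.9,1,0.0015,-0.0247,0.015,-3.9,1,0.003,-0.0245,0.015,-3.9,1,0.005,-0.024,0.015,-3.9])

```text
time: 11.55
position: [0.4661, 0.213, 0.2631]
tool_rot: [0.974, 0.226, -0.002, 0.0]
ft_force: [0.3, 0.5, 0.1]
grip_width: 0.0005
grip_force: 0.0
```

Emit:
servo_tool(rows=[1,0.0065,-0.024,0.022,-3.9,1,0.008,-0.0235,0.022,-3.9,1,0.0095,-0.023,0.022,-3.9,1,0.011,-0.022,0.022,-3.9,1,0.0125,-0.021,0.022,-3.9])

```text
time: 11.97
position: [0.4426, 0.3337, 0.153]
tool_rot: [0.922, 0.388, -0.002, 0.0]
ft_force: [-0.3, 0.1, 0.0]
grip_width: 0.0005
grip_force: 0.0
```

Emit:
servo_tool(rows=[1,0,0,0,0,1,0,0,0,0])

```text
time: 12.13
position: [0.4422, 0.3333, 0.1528]
tool_rot: [0.922, 0.387, -0.003, 0.0]
ft_force: [-0.0, -0.0, 0.8]
grip_width: 0.0009
grip_force: 0.0
```

```bash
python3 -c "
from h import *
w=robot.camera('wrist');save(w,'w2.png'); ask(w,['shutter_top'],k=4)
plan(.4455,.335,.03,45,4)"
```

```text
shutter_top [0.4425 0.3363 0.0195] 0.72
shutter_top [0.3599 0.3986 0.0307] 0.64
[0.4448 0.333  0.1551] 45.42
0.0005, -0.0002, 0.0313, 0.10
0.0005, -0.0002, 0.0313, 0.10
0.0005, -0.0002, 0.0313, 0.10
0.0005, -0.0002, 0.0313, 0.10
```

View pics/w2.png

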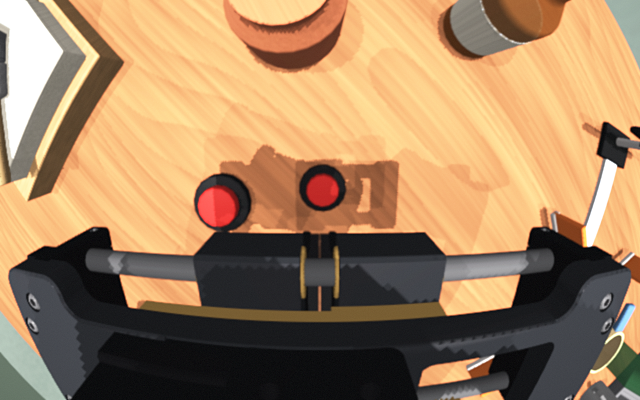

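The wrist view shows the middle button at (322,188), directly ahead of the fingers' drop line, with the large one at (221,201).

Emit:
servo_tool(rows=[1,0.001,0,0.03,0,1,0.001,0,0.03,0,1,0,0,0.03,0,1,0,0,0.025,0,1,0,0,0.01,0])

```text
time: 12.65
position: [0.446, 0.3334, 0.0284]
tool_rot: [0.923, 0.385, -0.002, 0.0]
ft_force: [-0.7, 0.1, 0.3]
grip_width: 0.0004
grip_force: 0.0
```

Emit:
servo_tool(rows=[1,0,0,0,0,1,0,0,0.003,0,1,0,0,0.003,0,1,0,0,0.003,0,1,0,0,0,0])

```text
time: 13.07
position: [0.4479, 0.3358, 0.0221]
tool_rot: [0.922, 0.386, 0.002, 0.0]
ft_force: [1.4, -1.1, 2.0]
grip_width: 0.0004
grip_force: 0.8
```

Emit:
servo_tool(rows=[1,0,0,0.002,0,1,0,0,0.002,0,1,0,0,0.002,0,1,0,0,0,0,1,0,0,0,0])

```text
time: 13.48
position: [0.4479, 0.3358, 0.0163]
tool_rot: [0.922, 0.387, 0.001, 0.0]
ft_force: [0.3, -0.9, 9.2]
grip_width: 0.0008
grip_force: 4.7
```

Emit:
servo_tool(rows=[1,0,0,0.001,0,1,0,0,0.001,0,1,0,0,0,0,1,0,0,0,0,1,0,0,0,0])

```text
time: 13.9
position: [0.4479, 0.3358, 0.0161]
tool_rot: [0.922, 0.387, 0.002, 0.0]
ft_force: [-2.1, -3.0, 21.7]
grip_width: 0.0006
grip_force: 10.9
```

Emit:
servo_tool(rows=[1,0,0,-0.005,0,1,0,0,-0.01,0,1,0,0,-0.04,0,1,0,0,-0.04,0,1,0,0,-0.04,0])

```text
time: 14.32
position: [0.4451, 0.3349, 0.1486]
tool_rot: [0.922, 0.386, -0.002, -0.0]
ft_force: [1.5, 0.5, -0.3]
grip_width: 0.001
grip_force: 0.0
```

Emit:
servo_tool(rows=[1,0,0,-0.02,0,1,0,0,0,0,1,0,0,0,0])

```text
time: 14.57
position: [0.4467, 0.3357, 0.1692]
tool_rot: [0.922, 0.387, 0.001, -0.0]
ft_force: [-0.8, 0.0, 0.0]
grip_width: 0.0001
grip_force: 0.0
```

Run:
```python
from h import *
tip(); w=robot.camera('wrist'); ask(w,['shutter_top'])
ang('top'); ang('side')
```

```text
tip [0.4467 0.3357 0.1692] 45.48 r 0.4055 alpha 109.5 [-0.8  0.   0. ]
shutter_top [0.4453 0.3384 0.0225] 0.92
shutter_top [0.361  0.3969 0.0277] 0.88
top tab0 0.94 r 0.1512 ang 251.7
top tab0 0.93 r 0.1512 ang 73.4
top tab0 0.74 r 0.1566 ang 165.3
top tab0 0.58 r 0.1505 ang 342.5
top jug_spout 0.87 r 0.0656 ang 33.9
top jug 0.96 r 0.0021 ang 313.0
top jug 0.16 r 0.0029 ang 149.0
side tab0 0.92 r 0.1549 ang 253.0
side tab0 0.68 r 0.1525 ang 162.0
side tab0 0.56 r 0.5251 ang 94.4
side jug 0.89 r 0.0037 ang 25.9
```

The force rose to 21.7 N with the fingertip stopped at 16 mm, so the button bottomed out, and it is up again.

```bash
python3 -c "
from rig import robot
print(robot.hand_in())"
```

```text
the job is handed in; nothing more can be done
None
```

The jug's spout is lined up with the phone (measured at 32.5° against 32.6° for the rail), the middle red shutter button was pressed fully down and came back up, and the job is handed in; no verdict came back.

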